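Snap the lid of a food pail shut all round

ROBOT

A 6-joint arm with a two-finger parallel gripper is mounted at the origin on the work surface. World frame = base frame: x ahead of the robot, y to its left, z up, the work surface at z = 0. Lengths are in m, angles in rad, forces in N, time in s.
With the tool pointing down it reaches from about 0.325 to 1 m from the base axis. Payload 5.1 kg.
Tool frame: the origin (TCP) lies at the very end of the fingers, on their centre line; the grasp point (between the pads) lies 19 mm behind it (arm.grip_depth is the distance from the TCP to the grasp point, in m); z points along the fingers, y is the direction in which the jaws open and shut (so a half turn about z gives the same grasp; the last joint's range is limited). The gripper opens to 85 mm and grips with 20 to 120 N. Pads are 22 mm wide; open, the fingers measure 114 mm over their backs; the gripper's body (76 mm by 85 mm) begins 54 mm behind the grasp point. The pads swing forward as they close: fully open they stand 13 mm farther back than shut.
Start: joints at [1.179, 0.124, 1.65, -0, 1.367, -0.083], TCP at [0.198, 0.619, 0.231] pointing down, gripper open.
Joint ranges: [-2.61, 2.61], [-1.02, 2.33], [0.03, 2.71], [-1.35, 4.49], [0.32, 2.68], [-2.91, 2.91]. Speed limits (rad/s): [2.57, 2.57, 3.14, 3.14, 3.14, 3.14].

INTERFACE

Orientations are given as a unit quaternion [x, y, z, w].
In Python, from station import monitor, vision, hand_in, arm gives the robot as it stands.
- The arm moves only by the shell command python3 -m inch 'ROWS' [OPENING] [FORCE]. ROWS is JSON, a list of rows, each an object with "slide": the shift along the tool's x, y, z in cm, a list of three; "roll": the turn about the tool's z in degrees. In form: [{"slide": [x, y, z], "roll": roll}, ...]. A call has 1 to 5 rows; each row shifts and turns the commanded pose from where the row before left it, along the tool's axes as they then stand; what a row does not reach is not made up. A row lasts 1/8 s, in which the tool goes at most 62.5 mm and 10.7 degrees, less where a joint would pass 70% of its speed; a pose out of reach is approached as far as the arm can. A call is refused whole if a number of a shift passes 6.25 or a number of a turn 10.7, either way. A call with a gripper value outside its range is refused whole. OPENING is the closure in counts, from 0 (fully open) to 255 (shut), set as the call begins (- or left out, the last holds). The fingers move at their own pace and stop on an object; FORCE is the grip in N (left out, the last holds). Time passes only in rows, so rows that do not move let the fingers close. It gives the time, the measured TCP pose, the force and the opening at its end, in the units of the state.
- monitor.observe(): the state, without advancing time (a new reading comes with each control period).
- vision.read_camera(name): name is "scene" or "top"; returns (picture, depth): 384x512x3 uint8, blue, green, red; 384x512 float32, m along the optical axis (not along the pixel's ray), 0 where there is no reading.
- vision.get_calibration(name): a dict with "mtx" (3x3 intrinsics, pixels), "T" (4x4, takes a point from camera to world coordinates). Camera axes: x right, y down, z forward; pixel columns grow to the right and rows downward; lengths in m; the calibration is good to about 2 mm. A picture is of the moment at which its call begins. get_calibration takes no time and is no camera call.
- hand_in(): hands the job in, once; it reports no verdict.
The state is a dict: "time": time; "joint_positions": joint angles; "qd": joint speeds; "joint_torque": joint torques, N m; "tcp_pos": TCP position; "tool_rot": TCP orientation; "force": force on the tool from outside, world axes, zero at the start; "moment": the same for the moment, N m; "width": finger opening in m.
Only numpy, scipy, OpenCV 4.12 (cv2) and the standard library are available. Lean on these libraries where they do the work, as an engineer would, in place of code of your own. Each camera call takes 0.05 s, during which the arm holds its last target. There are 200 camera calls.

TASK

The white lid of the red food pail is only set on: with your fingertips, press down around its rim, section by section, until all six sections have clicked shut. Leave the pail standing where it is, without lifting, tipping or shoving it, and leave everything else on the bench alone.

Things in the scene. Friction and masses are not known exactly. Their poses are not given: they have to be found in the camera images.
- pail: round red food pail, filled (about 2 kg), standing loose on the bench, white press-on lid set on it; 156 mm across the foot, 202 mm across the lid. Origin: centre of its underside, z up. A thin wire carrying handle hangs against its own -x side
- lid_middle (a point): centre of the lid's flat middle (132 mm across), 146 mm above the pail's underside. Around it the rim is slit into six 60 degree sections hinged on the edge of the middle; section 1 is centred on the pail's +x axis, the others follow counter-clockwise from above. Each has a flat-topped rim 83 to 101 mm off the axis: level when shut, sloping up outwards, outer edge 10 mm higher, when open
- rim_1 (a point): middle of the top of rim section 1, where to press it; it moves with the section: 154 mm above the pail's underside and 93 mm from its axis when shut, about 161 mm and 90 mm when open
- rim_2 (a point): middle of the top of rim section 2, where to press it; it moves with the section: 154 mm above the pail's underside and 93 mm from its axis when shut, about 161 mm and 90 mm when open
- rim_3 (a point): middle of the top of rim section 3, where to press it; it moves with the section: 154 mm above the pail's underside and 93 mm from its axis when shut, about 161 mm and 90 mm when open
- rim_4 (a point): middle of the top of rim section 4, where to press it; it moves with the section: 154 mm above the pail's underside and 93 mm from its axis when shut, about 161 mm and 90 mm when open
- rim_5 (a point): middle of the top of rim section 5, where to press it; it moves with the section: 154 mm above the pail's underside and 93 mm from its axis when shut, about 161 mm and 90 mm when open
- rim_6 (a point): middle of the top of rim section 6, where to press it; it moves with the section: 154 mm above the pail's underside and 93 mm from its axis when shut, about 161 mm and 90 mm when open
- section_1 (a joint): how far section 1 is pressed down, rad: 0 standing open, 0.28 clicked shut (the stop). Pressed at its rim point it gives lightly to 0.06 (2 mm), then resists with up to about 11 N, and past about 0.19 (5 mm down) snaps the rest of the way by itself and stays; let go earlier, it rises again
- section_2 (a joint): how far section 2 is pressed down, rad: 0 standing open, 0.28 clicked shut (the stop). Pressed at its rim point it gives lightly to 0.06 (2 mm), then resists with up to about 11 N, and past about 0.19 (5 mm down) snaps the rest of the way by itself and stays; let go earlier, it rises again
- section_3 (a joint): how far section 3 is pressed down, rad: 0 standing open, 0.28 clicked shut (the stop). Pressed at its rim point it gives lightly to 0.06 (2 mm), then resists with up to about 11 N, and past about 0.19 (5 mm down) snaps the rest of the way by itself and stays; let go earlier, it rises again
- section_4 (a joint): how far section 4 is pressed down, rad: 0 standing open, 0.28 clicked shut (the stop). Pressed at its rim point it gives lightly to 0.06 (2 mm), then resists with up to about 11 N, and past about 0.19 (5 mm down) snaps the rest of the way by itself and stays; let go earlier, it rises again
- section_5 (a joint): how far section 5 is pressed down, rad: 0 standing open, 0.28 clicked shut (the stop). Pressed at its rim point it gives lightly to 0.06 (2 mm), then resists with up to about 11 N, and past about 0.19 (5 mm down) snaps the rest of the way by itself and stays; let go earlier, it rises again
- section_6 (a joint): how far section 6 is pressed down, rad: 0 standing open, 0.28 clicked shut (the stop). Pressed at its rim point it gives lightly to 0.06 (2 mm), then resists with up to about 11 N, and past about 0.19 (5 mm down) snaps the rest of the way by itself and stays; let go earlier, it rises again
- lantern: blue camping lantern with a clear globe, 128 mm across, 250 mm tall with its wire bail; origin: centre of its underside. Loose; to be left alone
- flask: dark green vacuum flask with a steel cup, 94 mm across, 288 mm tall; origin: centre of its underside. Loose; to be left alone
- mug: blue mug, 84 mm across, 85 mm tall, handle on its own +y side; origin: centre of its underside. Loose; to be left alone
- bowl: white footed bowl, 108 mm across, 65 mm tall; origin: centre of its underside. Loose; to be left alone
- carton: small yellow and green carton, 50 x 85 x 95 mm; origin: centre of its underside. Loose; to be left alone
- cartridge: squat green gas cartridge, 108 mm across, 99 mm tall; origin: centre of its underside. Loose; to be left alone
- mallet: rubber mallet lying on the bench, 300 mm long along its own x, head (100 mm long, 60 mm thick) at +x; origin under the middle of its length. Loose; to be left alone
- torch: black and yellow torch lying on the bench, 155 mm long along its own x, 48 mm thick; origin under the middle of its length. Loose; to be left alone

How it is judged:
At the end, for the whole second after the job is handed in: All six rim sections are clicked shut (joint beyond 0.25 of 0.28 rad), and the pail stands upright (within 3 degrees) and still, within 30 mm of where it was (value of joint each of section_1, section_2, section_3, section_4, section_5, section_6 above 0.25 rad and distance of pail from where it was at the start of the episode below 0.03 m and angle between pail's own z axis and vertical below 0.05 rad and linear speed of pail below 0.02 m/s); the robot touches nothing.
It fails at once if the pail is lifted more than 15 mm (height (world z) of pail above 0.015 m).
It fails at once if the pail is tipped more than 0.2 rad (angle between pail's own z axis and vertical above 0.2 rad).
It fails at once if the pail is shoved more than 50 mm (distance of pail from where it was at the start of the episode above 0.05 m).
It fails at once if anything else on the bench is moved more than 30 mm (distance of any of lantern, flask, mug, bowl, carton, cartridge, mallet, torch from where it was at the start of the episode above 0.03 m).
It also fails if it takes over 64 s, if anything falls off the work surface, if the arm or the gripper's body presses on something with over 40 N, if the wrist force passes 120 N, or if a joint passes its speed limit or range.

## Working session

There is one attempt and no reset: what is moved stays moved. The work goes in short steps, Python scripts to look and compute and a shell command to move; the robot and the scene stay as the last step left them, time stands still between calls to the robot, and variables do not carry over. Pictures are saved under pics/ and viewed, about 8 in all and at most 12, crops included, and the job is handed in when it is done.

```bash
mkdir -p pics; python3 - <<'E'
from station import monitor, vision
import cv2,numpy as np
o=monitor.observe();print({k:np.round(v,3).tolist() for k,v in o.items()})
for n in("scene","top"):
    p,d=vision.read_camera(n);cv2.imwrite(f"pics/{n}0.png",p);np.save(f"pics/{n}0.npy",d)
    c=vision.get_calibration(n);print(n,np.round(c["mtx"],1).tolist(),np.round(c["T"],3).tolist())
E
```

```text
{'time': 0.0, 'joint_positions': [1.179, 0.125, 1.652, 0.0, 1.367, -0.083], 'qd': [-0.001, -0.001, -0.0, 0.001, -0.001, -0.001], 'joint_torque': [-0.0, -42.36, -36.545, -0.0, 0.007, 0.0], 'tcp_pos': [0.197, 0.619, 0.23], 'tool_rot': [0.154, 0.988, -0.001, -0.0], 'force': [0.204, 0.789, -0.353], 'moment': [-0.053, -0.019, -0.004], 'width': 0.085}
scene [[353.4, 0.0, 254.0], [0.0, 353.4, 194.4], [0.0, 0.0, 1.0]] [[0.403, 0.483, -0.777, 1.413], [0.915, -0.231, 0.331, -0.395], [-0.019, -0.845, -0.535, 0.713], [0.0, 0.0, 0.0, 1.0]]
top [[496.9, 0.0, 257.7], [0.0, 496.9, 202.2], [0.0, 0.0, 1.0]] [[-0.018, -0.996, 0.083, 0.432], [-1.0, 0.018, 0.003, -0.07], [-0.005, -0.083, -0.997, 1.732], [0.0, 0.0, 0.0, 1.0]]
```

View pics/scene0.png

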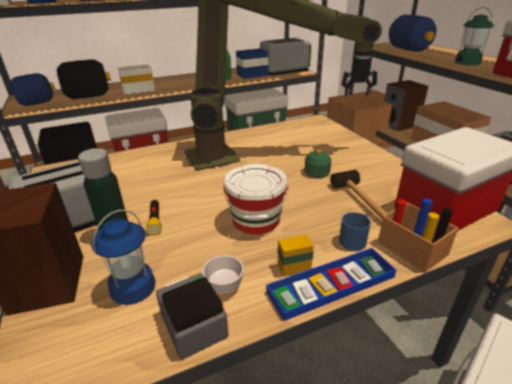

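View pics/top0.png

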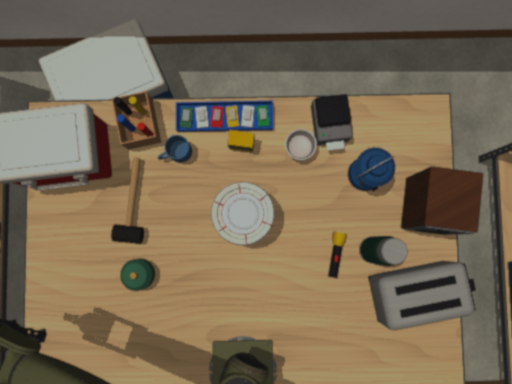

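The scene view shows the pail at about (255,198), well clear of the rest. The top view shows the lid at (243,213) with six red slit marks. Next I measure the lid centre and the slit angles.

```bash
cat >h.py <<'E'
import numpy as np,cv2
from station import vision,monitor
def cloud(n,d):
    c=vision.get_calibration(n);K,T=c["mtx"],np.array(c["T"]);v,u=np.mgrid[:384,:512]
    P=np.stack([(u-K[0][2])/K[0][0]*d,(v-K[1][2])/K[1][1]*d,d],-1)
    return P@T[:3,:3].T+T[:3,3]
def lid(n,p,d):
    P=cloud(n,d);m=(P[...,2]>.135)&(P[...,2]<.2)&(np.hypot(P[...,0]-.46,P[...,1]+.03)<.15)&(d>0)
    return P,m
E
python3 - <<'E'
from h import *
p=cv2.imread("pics/top0.png");d=np.load("pics/top0.npy")
P,m=lid("top",p,d);k,m2=cv2.connectedComponents(m.astype(np.uint8))
Q=P[m];(c,r)=cv2.minEnclosingCircle(Q[:,:2].astype(np.float32));print(len(Q),c,r,np.percentile(Q[:,2],[5,25,50,75,95]))
c=np.array(c)
rr=np.hypot(*(P[...,:2]-c).transpose(2,0,1));
for a,b in((0,.06),(.083,.09),(.09,.095),(.095,.101)):print(a,np.median(P[...,2][m&(rr>a)&(rr<b)]))
h=p.astype(int);red=(h[...,2]-h[...,1]>40)&(rr>.07)&(rr<.098)&m
th=np.degrees(np.arctan2(P[...,1]-c[1],P[...,0]-c[0]))
w=h[...,2]-(h[...,1]);hi=np.zeros(72)
for i in range(72):
    s=m&(rr>.072)&(rr<.095)&(np.floor((th%360)/5)==i);hi[i]=w[s].mean()
print(hi.round())
x,y=243,213;cv2.imwrite("pics/crop1.png",cv2.resize(p[y-45:y+45,x-45:x+45],(540,540),interpolation=3))
s=cv2.imread("pics/scene0.png");cv2.imwrite("pics/crop2.png",cv2.resize(s[150:245,205:305],(800,760)[:2],interpolation=3)[:600])
ds=np.load("pics/scene0.npy");P,m=lid("scene",s,ds);Q=P[m];print("scene",cv2.minEnclosingCircle(Q[:,:2].astype(np.float32)))
E
```

```text
2879 (0.5303303003311157, -0.01457397360354662) 0.10246812552213669 [0.14050631 0.14456934 0.14823553 0.15519378 0.16274535]
0 0.14590243576682993
0.083 0.15861320175418703
0.09 0.16026256576957287
0.095 0.15887856852025073
[20. 24. -1. -2. -1. -1. -1. -0. -1. -1. -2. -1. 14. 24.  1.  1.  0.  1.
  1.  2.  1.  0. -1.  0.  8. 19. -0. -2. -2. -2. -2. -1. -2. -3. -3. -3.
  1. 20. -2. -5. -5. -4. -4. -4. -4. -5. -5. -5.  0. 21. -2. -4. -4. -4.
 -5. -4. -4. -5. -5. -4.  4. 11. -4. -5. -5. -4. -4. -4. -4. -4. -4. -4.]
scene ((0.5288980007171631, -0.012058320455253124), 0.10310211777687073)
```

View pics/crop1.png

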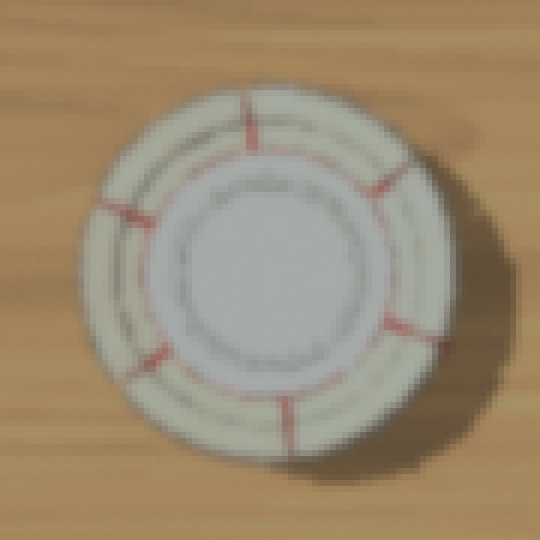

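View pics/crop2.png

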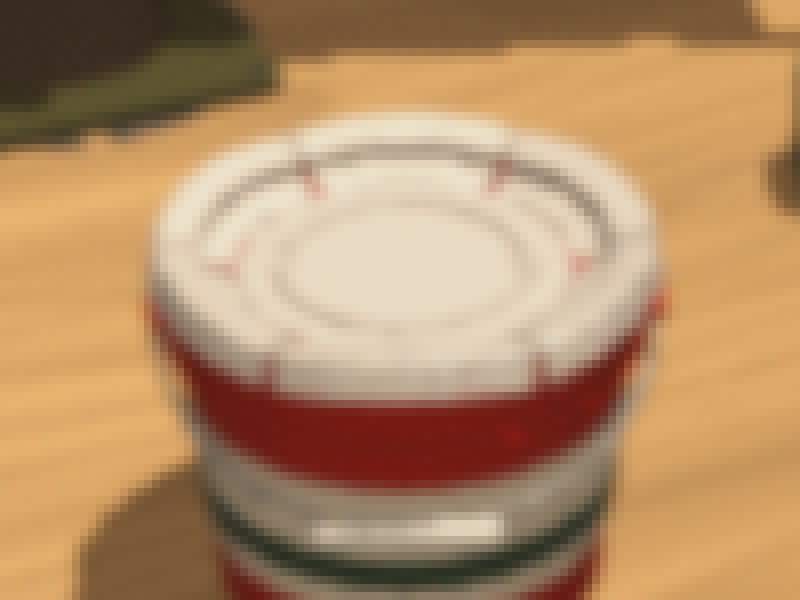

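Both views put the lid centre at (0.530, -0.0135), radius 0.102 and height 0.146, which matches the given sizes. The slits lie at about 6+60k degrees, so the sections are centred at 36+60k degrees. I square the tool up with the world axes, shut the fingers and go over.

```bash
python3 -m inch '[{"slide":[0,0,0],"roll":-8.9},{"slide":[0,0,0],"roll":-8.9},{"slide":[0,0,0],"roll":0},{"slide":[0,0,0],"roll":0}]' 255 60
python3 -m inch '[{"slide":[-3,-5,0],"roll":0},{"slide":[-3,-5,0],"roll":0},{"slide":[-3,-5,0],"roll":0},{"slide":[-3,-5,0],"roll":0},{"slide":[-3,-5,0],"roll":0}]'; python3 -m inch '[{"slide":[-3,-5,0],"roll":0},{"slide":[-3,-5,0],"roll":0},{"slide":[-3,-5,0],"roll":0},{"slide":[-3,-5,0],"roll":0},{"slide":[0,0,0],"roll":0}]'
```

```text
time: 0.6
tcp_pos: [0.1975, 0.6191, 0.2309]
tool_rot: [0.0, 1.0, -0.0, -0.0]
force: [0.4, -0.0, 0.6]
width: 0.0122
time: 1.23
tcp_pos: [0.3487, 0.3679, 0.2315]
tool_rot: [-0.0, 1.0, 0.0, 0.0]
force: [1.4, -0.0, 0.3]
width: -0.0002
time: 1.85
tcp_pos: [0.4698, 0.1668, 0.2315]
tool_rot: [0.003, 1.0, -0.0, 0.0]
force: [-0.6, 0.9, -0.4]
width: -0.0
```

```bash
python3 -m inch '[{"slide":[-2.5,-4.5,0],"roll":0},{"slide":[-2.5,-4.4,0],"roll":0},{"slide":[0,0,3],"roll":0},{"slide":[0,0,2.8],"roll":0},{"slide":[0,0,0],"roll":0}]'
python3 -m inch '[{"slide":[0,0,0.4],"roll":0},{"slide":[0,0,0.3],"roll":0},{"slide":[0,0,0.2],"roll":0},{"slide":[0,0,0.2],"roll":0},{"slide":[0,0,0],"roll":0}]'
```

```text
time: 2.48
tcp_pos: [0.5164, 0.0815, 0.1706]
tool_rot: [-0.001, 1.0, -0.0, -0.003]
force: [-1.0, 0.2, 0.3]
width: 0.0
time: 3.1
tcp_pos: [0.5187, 0.0809, 0.1625]
tool_rot: [-0.001, 1.0, 0.0, 0.0]
force: [-0.1, -0.3, 0.7]
width: 0.0001
```

```bash
python3 -m inch '[{"slide":[0,-0.2,0.1],"roll":0},{"slide":[0,0,0.2],"roll":0},{"slide":[0,0,0.2],"roll":0},{"slide":[0,0,0.2],"roll":0},{"slide":[0,0,0],"roll":0}]'
python3 -m inch '[{"slide":[0,0,0.1],"roll":0},{"slide":[0,0,0],"roll":0}]'
```

```text
time: 3.72
tcp_pos: [0.5191, 0.0798, 0.1583]
tool_rot: [-0.001, 1.0, 0.001, 0.001]
force: [-5.8, 3.9, 13.6]
width: 0.0004
time: 3.98
tcp_pos: [0.5194, 0.0797, 0.1561]
tool_rot: [-0.001, 1.0, 0.001, 0.001]
force: [-0.9, 3.6, 6.7]
width: 0.0001
```

The force peaked at about 13.6 N and then dropped, so it is snapping. I'll press 2-3 mm more to confirm the stop, then lift and go to the 156° section.

```bash
python3 -m inch '[{"slide":[0,0,0.1],"roll":0},{"slide":[0,0,0.2],"roll":0},{"slide":[0,0,0],"roll":0}]'
python3 -m inch '[{"slide":[0,0,-1.5],"roll":0},{"slide":[0,0,-1.0],"roll":0},{"slide":[3.7,-2.7,0],"roll":0},{"slide":[3.6,-2.7,0],"roll":0},{"slide":[0,0,0],"roll":0}]'
```

```text
time: 4.35
tcp_pos: [0.5191, 0.079, 0.1533]
tool_rot: [-0.001, 1.0, 0.0, 0.001]
force: [-3.9, 1.7, 9.9]
width: -0.0003
time: 4.97
tcp_pos: [0.444, 0.0236, 0.1759]
tool_rot: [0.0, 1.0, -0.0, -0.0]
force: [-0.3, 1.1, 0.7]
width: 0.0003
```

```bash
python3 -m inch '[{"slide":[-0.1,0,1.2],"roll":0},{"slide":[0,0,0.3],"roll":0},{"slide":[0,0,0.2],"roll":0},{"slide":[0,0,0.2],"roll":0},{"slide":[0,0,0.1],"roll":0}]'
python3 -m inch '[{"slide":[0,0,0.1],"roll":0},{"slide":[0,0,0.1],"roll":0},{"slide":[0,0,0.2],"roll":0},{"slide":[0,0,0.2],"roll":0},{"slide":[0,0,0],"roll":0}]'
```

```text
time: 5.6
tcp_pos: [0.4466, 0.0254, 0.1593]
tool_rot: [-0.002, 1.0, 0.0, -0.002]
force: [-12.8, 1.5, 22.4]
width: 0.0001
time: 6.22
tcp_pos: [0.4482, 0.0254, 0.1532]
tool_rot: [-0.001, 1.0, 0.0, 0.001]
force: [-6.0, 2.6, 14.6]
width: -0.0002
```

```bash
python3 -m inch '[{"slide":[0,0,-1.5],"roll":0},{"slide":[0,0,-1.2],"roll":0},{"slide":[-0.4,-4.7,0],"roll":0},{"slide":[-0.4,-4.6,0],"roll":0},{"slide":[0,0,0],"roll":0}]'
python3 -m inch '[{"slide":[0,0,0],"roll":0},{"slide":[0,0,0.8],"roll":0}]'
```

```text
time: 6.85
tcp_pos: [0.4552, -0.0703, 0.1776]
tool_rot: [0.001, 1.0, -0.0, 0.0]
force: [-0.3, 0.1, 0.8]
width: 0.0
time: 7.1
tcp_pos: [0.4553, -0.0675, 0.1696]
tool_rot: [-0.002, 1.0, -0.0, 0.001]
force: [-0.4, -0.7, -0.7]
width: -0.0001
```

```bash
python3 -m inch '[{"slide":[0,0,0.6],"roll":0},{"slide":[0,0,0.3],"roll":0},{"slide":[0,0,0.2],"roll":0},{"slide":[0,0,0.1],"roll":0},{"slide":[0,0,0.1],"roll":0}]'
python3 -m inch '[{"slide":[0,0,0.1],"roll":0},{"slide":[0,0,0.1],"roll":0},{"slide":[0,0,0.2],"roll":0},{"slide":[0,0,0.2],"roll":0},{"slide":[0,0,0],"roll":0}]'
```

```text
time: 7.72
tcp_pos: [0.4547, -0.0681, 0.1593]
tool_rot: [-0.001, 1.0, -0.0, -0.001]
force: [-11.1, 1.4, 18.7]
width: -0.0002
time: 8.35
tcp_pos: [0.4554, -0.0685, 0.1532]
tool_rot: [-0.001, 1.0, -0.001, 0.0]
force: [-7.9, -0.3, 15.2]
width: -0.0003
```

```bash
python3 -m inch '[{"slide":[0,0,-1.5],"roll":0},{"slide":[0,0,-1.2],"roll":0},{"slide":[-4.2,-1.8,0],"roll":0},{"slide":[-4.2,-1.8,0],"roll":0},{"slide":[0,0,0],"roll":0}]'
python3 -m inch '[{"slide":[0,0,0],"roll":0},{"slide":[0,0,0.8],"roll":0}]'
```

```text
time: 8.98
tcp_pos: [0.5406, -0.1049, 0.1769]
tool_rot: [-0.001, 1.0, 0.0, -0.0]
force: [0.2, 0.3, -0.3]
width: 0.0001
time: 9.22
tcp_pos: [0.5386, -0.1038, 0.1698]
tool_rot: [-0.001, 1.0, -0.0, 0.001]
force: [-0.9, 0.4, -0.1]
width: 0.0002
```

```bash
python3 - <<'E'
from h import *
p,d=vision.read_camera("scene");cv2.imwrite("pics/s2.png",cv2.resize(p[120:250,190:330],(800,743),interpolation=3)[:600])
E
```

```text
(no output)
```

View pics/s2.png

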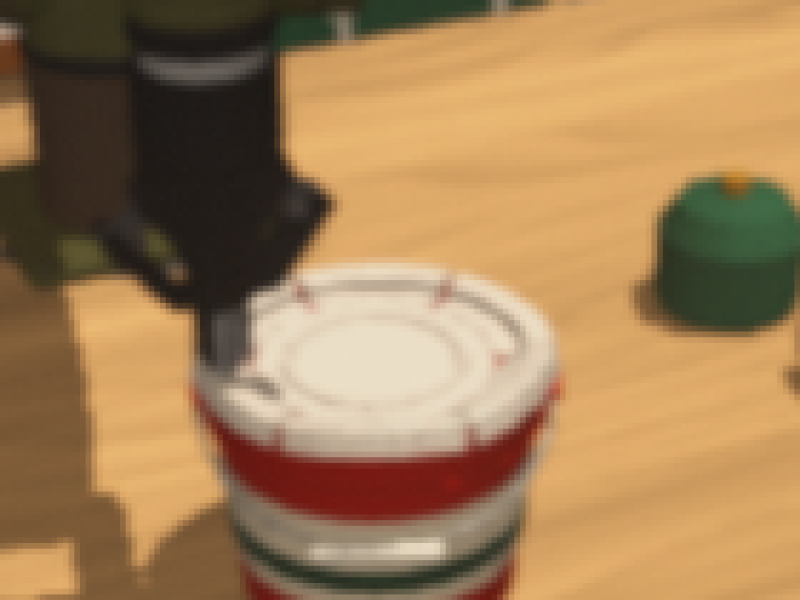

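The tip at (225,360) stands over the left section, and the pail has not visibly moved. On with the pressing.

```bash
python3 -m inch '[{"slide":[0,0,0.6],"roll":0},{"slide":[0,0,0.3],"roll":0},{"slide":[0,0,0.2],"roll":0},{"slide":[0,0,0.1],"roll":0},{"slide":[0,0,0.1],"roll":0}]'
python3 -m inch '[{"slide":[0,0,0.1],"roll":0},{"slide":[0,0,0.1],"roll":0},{"slide":[0,0,0.2],"roll":0},{"slide":[0,0,0.2],"roll":0},{"slide":[0,0,0],"roll":0}]'
python3 -m inch '[{"slide":[0,0,-1.5],"roll":0},{"slide":[0,0,-1.2],"roll":0},{"slide":[-3.7,2.7,0],"roll":0},{"slide":[-3.7,2.6,0],"roll":0},{"slide":[0,0,0],"roll":0}]'
python3 -m inch '[{"slide":[0,0,0],"roll":0},{"slide":[0,0,0.8],"roll":0}]'
```

```text
time: 9.9
tcp_pos: [0.539, -0.1048, 0.1595]
tool_rot: [-0.001, 1.0, -0.001, -0.0]
force: [-8.5, 0.3, 16.4]
width: 0.0
time: 10.52
tcp_pos: [0.5399, -0.105, 0.1532]
tool_rot: [-0.001, 1.0, -0.001, 0.001]
force: [-3.9, -2.4, 12.5]
width: 0.0
time: 11.15
tcp_pos: [0.6143, -0.0493, 0.1773]
tool_rot: [-0.002, 1.0, 0.0, 0.0]
force: [-0.1, 0.1, -0.2]
width: -0.0002
time: 11.4
tcp_pos: [0.6126, -0.0516, 0.1698]
tool_rot: [-0.001, 1.0, -0.0, 0.001]
force: [-0.2, 0.2, 0.7]
width: -0.0003
```

```bash
python3 -m inch '[{"slide":[0,0,0.6],"roll":0},{"slide":[0,0,0.3],"roll":0},{"slide":[0,0,0.2],"roll":0},{"slide":[0,0,0.1],"roll":0},{"slide":[0,0,0.1],"roll":0}]'
python3 -m inch '[{"slide":[0,0,0.1],"roll":0},{"slide":[0,0,0.1],"roll":0},{"slide":[0,0,0.2],"roll":0},{"slide":[0,0,0.2],"roll":0},{"slide":[0,0,0],"roll":0}]'
python3 -m inch '[{"slide":[0,0,-1.5],"roll":0},{"slide":[0,0,-1.2],"roll":0},{"slide":[0.5,4.6,0],"roll":0},{"slide":[0.4,4.6,0],"roll":0},{"slide":[0,0,0],"roll":0}]'
python3 -m inch '[{"slide":[0,0,0],"roll":0},{"slide":[0,0,0.8],"roll":0}]'
```

```text
time: 12.02
tcp_pos: [0.6132, -0.0518, 0.1594]
tool_rot: [-0.001, 1.0, -0.001, 0.001]
force: [-6.2, -1.6, 13.9]
width: 0.0
time: 12.65
tcp_pos: [0.6141, -0.0518, 0.1532]
tool_rot: [-0.001, 1.0, -0.001, 0.002]
force: [-0.8, -2.8, 10.3]
width: 0.0002
time: 13.28
tcp_pos: [0.6031, 0.0436, 0.1774]
tool_rot: [-0.003, 1.0, 0.0, -0.0]
force: [-0.4, -0.1, 0.4]
width: -0.0002
time: 13.52
tcp_pos: [0.6043, 0.0401, 0.1699]
tool_rot: [-0.0, 1.0, -0.0, 0.001]
force: [-0.3, -0.6, -0.2]
width: -0.0001
```

Press the last one, then retreat up and to the left so the cameras can see the lid.

```bash
python3 -m inch '[{"slide":[0,0,0.6],"roll":0},{"slide":[0,0,0.3],"roll":0},{"slide":[0,0,0.2],"roll":0},{"slide":[0,0,0.1],"roll":0},{"slide":[0,0,0.1],"roll":0}]'
python3 -m inch '[{"slide":[0,0,0.1],"roll":0},{"slide":[0,0,0.1],"roll":0},{"slide":[0,0,0.2],"roll":0},{"slide":[0,0,0.2],"roll":0},{"slide":[0,0,0],"roll":0}]'
python3 -m inch '[{"slide":[0,0,-2],"roll":0},{"slide":[0,0,-3],"roll":0},{"slide":[0,0,-3],"roll":0},{"slide":[3,5,0],"roll":0},{"slide":[3,5,0],"roll":0}]'
python3 -m inch '[{"slide":[3,5,0],"roll":0},{"slide":[3,5,0],"roll":0},{"slide":[3,5,0],"roll":0},{"slide":[3,5,0],"roll":0},{"slide":[3,5,0],"roll":0}]'
python3 -m inch '[{"slide":[3,5,0],"roll":0},{"slide":[3,5,0],"roll":0},{"slide":[3,5,0],"roll":0},{"slide":[0,0,0],"roll":0},{"slide":[0,0,0],"roll":0}]'
python3 - <<'E'
from h import *
p,d=vision.read_camera("top");cv2.imwrite("pics/t3.png",p)
s,ds=vision.read_camera("scene")
for n,q,e in(("top",p,d),("scene",s,ds)):
  for lab,E in (("before",np.load(f"pics/{n}0.npy")),("after",e)):
    P,m=lid(n,q,E);c,r=cv2.minEnclosingCircle(P[m][:,:2].astype(np.float32));c=np.array(c)
    v=P[...,:2]-c;rr=np.hypot(v[...,0],v[...,1]);th=np.degrees(np.arctan2(v[...,1],v[...,0]))%360
    print(n,lab,c.round(4),round(r,4),[round(float(np.median(P[...,2][m&(rr>.086)&(rr<.097)&(abs(th-36-60*k)<20)])),4) for k in range(6)],"mid",np.median(P[...,2][m&(rr<.05)]).round(4))
cv2.imwrite("pics/s3.png",cv2.resize(s[150:245,205:305],(630,600),interpolation=3))
E
```

```text
time: 14.15
tcp_pos: [0.6043, 0.0406, 0.1593]
tool_rot: [-0.001, 1.0, -0.0, 0.001]
force: [-5.2, 0.4, 13.5]
width: -0.0001
time: 14.78
tcp_pos: [0.6051, 0.0411, 0.1532]
tool_rot: [-0.001, 1.0, 0.0, 0.002]
force: [-1.2, 1.9, 9.7]
width: -0.0002
time: 15.4
tcp_pos: [0.543, 0.1412, 0.2311]
tool_rot: [0.0, 1.0, 0.0, 0.0]
force: [0.2, -0.3, -0.6]
width: -0.0
time: 16.02
tcp_pos: [0.3918, 0.3917, 0.2306]
tool_rot: [-0.001, 1.0, -0.0, 0.0]
force: [0.7, -0.1, 0.8]
width: 0.0
time: 16.65
tcp_pos: [0.3027, 0.5401, 0.2301]
tool_rot: [-0.001, 1.0, -0.001, -0.0]
force: [1.1, -0.5, 0.1]
width: 0.0001
top before [ 0.5303 -0.0146] 0.1025 [0.1578, 0.16, 0.1601, 0.1603, 0.1603, 0.1608] mid 0.1459
top after [ 0.5297 -0.0146] 0.1023 [0.157, 0.153, 0.1527, 0.1526, 0.1532, 0.1527] mid 0.146
scene before [ 0.5289 -0.0121] 0.1031 [nan, 0.1616, 0.1608, 0.1612, 0.1612, 0.1426] mid 0.1467
scene after [ 0.5249 -0.0145] 0.1027 [0.1536, 0.1535, 0.1533, 0.1537, 0.1533, 0.1537] mid 0.1465
  return _methods._mean(a, axis=axis, dtype=dtype,
  ret = ret.dtype.type(ret / rcount)
```

View pics/s3.png

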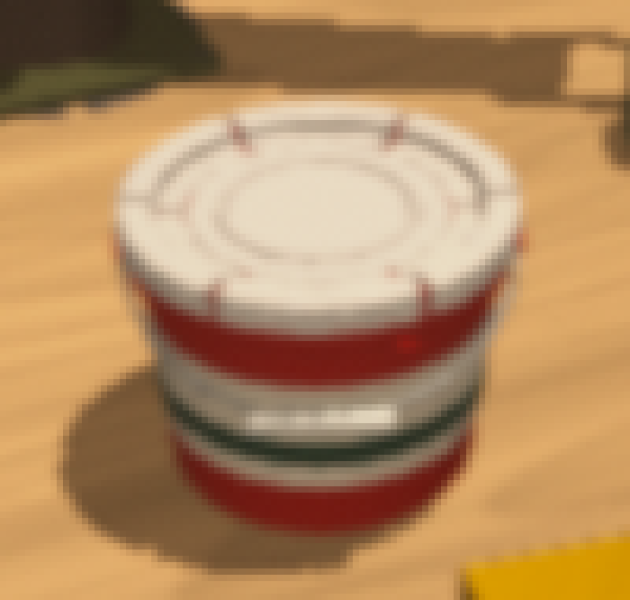

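View pics/t3.png

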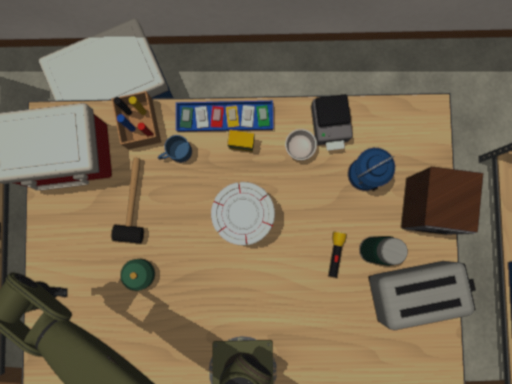

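The 36° section disagrees: 0.157 from the top view, 0.1536 from the scene view. My search mask was centred at (0.46, -0.03) and cut that side off. I measure again with the mask centred properly.

```bash
sed -i 's/-\.46,P/-.53,P/;s/+\.03)<.15/+.014)<.13/' h.py; python3 - <<'E'
from h import *
for n in("top","scene"):
  q,e=vision.read_camera(n)
  for lab,E in (("before",np.load(f"pics/{n}0.npy")),("after",e)):
    P,m=lid(n,q,E);c,r=cv2.minEnclosingCircle(P[m][:,:2].astype(np.float32));c=np.array(c)
    v=P[...,:2]-c;rr=np.hypot(v[...,0],v[...,1]);th=np.degrees(np.arctan2(v[...,1],v[...,0]))%360
    print(n,lab,c.round(4),round(r,4),[np.percentile(P[...,2][m&(rr>.086)&(rr<.097)&(abs(th-36-60*k)<20)],[25,50,75,95]).round(4).tolist() for k in range(6)])
E
```

```text
top before [ 0.5303 -0.0146] 0.1025 [[0.1592, 0.161, 0.1632, 0.1661], [0.1583, 0.16, 0.163, 0.1658], [0.1567, 0.1601, 0.1629, 0.166], [0.1574, 0.1603, 0.1623, 0.1668], [0.158, 0.1603, 0.1622, 0.1658], [0.1597, 0.1615, 0.1636, 0.1654]]
top after [ 0.53   -0.0145] 0.1023 [[0.1519, 0.154, 0.1563, 0.159], [0.1517, 0.1543, 0.1563, 0.1587], [0.1498, 0.1517, 0.1552, 0.1592], [0.1502, 0.153, 0.1553, 0.1585], [0.1495, 0.1525, 0.1551, 0.1588], [0.1499, 0.1529, 0.1552, 0.158]]
scene before [ 0.5291 -0.0125] 0.1035 [[0.1599, 0.1611, 0.1623, 0.1635], [0.1607, 0.1614, 0.1624, 0.1636], [0.1585, 0.1607, 0.1621, 0.1638], [0.1599, 0.1611, 0.162, 0.163], [0.1597, 0.1612, 0.162, 0.1633], [0.1398, 0.1548, 0.1605, 0.1628]]
scene after [ 0.528  -0.0145] 0.1037 [[0.1532, 0.1537, 0.1543, 0.1549], [0.1521, 0.1535, 0.1541, 0.1548], [0.1511, 0.153, 0.1536, 0.1545], [0.153, 0.1534, 0.1539, 0.1551], [0.1529, 0.1534, 0.1538, 0.1554], [0.1514, 0.1536, 0.1541, 0.1553]]
```

All six sections now lie level at about 0.154, and they were at about 0.161 before. The pail moved by 2 mm at most and the robot is clear of everything.

```bash
python3 -c "
from station import hand_in
print(hand_in())"
```

```text
the job is handed in; nothing more can be done
None
```

I pressed all six lid sections down one by one with the shut fingertips, drew the arm back and handed the job in at about 17 s. `hand_in` reports no verdict, so whether it passed rests on my own checks.

- **Sections:** the last depth pictures put every rim at about 0.152–0.154 m in both views. They stood at about 0.160–0.161 m before, and shut is 0.154 m. I read section heights, not the joint angles themselves.
- **Pressing force:** readings taken while pressing were 13 to 22 N vertically, with sideways pushes of up to about 13 N.
- **Pail:** it stands upright. Its measured centre moved by 0.3 mm in the top view and about 2 mm in the scene view, which is within the calibration accuracy.
- **Other objects:** they look unmoved in the last top view, and I did not measure them one by one.
- **One check that disagreed:** a first reading gave 0.157 m for the section at 36° in the top view. My search mask had cut off part of the lid on that side. With the mask centred properly, it read 0.154 m in both views.

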